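# Rake LED end caps into an even layer in the soak tray

### The job

Take the hand rake from its stand and rake the end caps bunched at one end of the tray out along its floor, until they all lie flat in one layer with at least two caps in each of the three marked thirds. Rake with the teeth resting lightly on the tray's floor panel, from the bunched end through the middle into the empty end, pressing neither the panel nor the caps hard; touch the caps and the tray only with the rake, leave the other things alone, and stand the rake back in its stand.

Things in the scene. Friction and masses are not known exactly. Their poses are not given: they have to be found in the camera images.
- tray: fixed shallow aluminium tray, inside 160 mm (its x) by 330 mm (its y), walls 6 mm thick and 50 mm high; origin at the centre of its underside on the table, z up. Two black lines across its plywood floor panel, at y = -55 and y = +55 mm, mark three equal thirds; a cap belongs to the third in which its centre lies
- tray_empty (a point): middle of the tray's empty third (+y end), level with the rim, 50 mm above the tray's underside. The floor panel below rests on foam packing: its top lies anywhere from 9 to 20 mm above the tray's underside, differs each run and is not measured: feel for it. It is level but gives about 1 mm per 12 N at its middle, per 5 N at its ends. The rake must not press the panel, walls or caps with more than 10 N
- rake_grip (a point): centre of the rake's upright wooden handle, a block 26 mm (x) by 22 mm (y), 80 mm tall, to be gripped across its 22 mm (along y); this point is 88 mm above the teeth's tips and 31 mm below the handle's top. Axes as rake_tip. The rake weighs about 0.2 kg
- rake_tip (a point): middle of the underside of the rake's teeth. The rake is a hand rake that stands upright: below the handle a steel head 48 mm wide (x), 14 mm thick (y), 39 mm high with three stubby teeth 26 mm long, 10 mm wide, 9 mm apart. It rakes along its y, either way; z up along the handle
- rake: the rake as a whole; origin and axes as rake_tip
- stand: fixed black stand for the rake: an open-topped trough 72 by 34 mm outside, 60 mm (its x) by 22 mm (its y) inside, inner floor 5 mm and rim 34 mm above the table; origin at the centre of its underside. The rake starts upright in it with parallel axes, teeth on its floor
- cap0: one of nine loose, identical diecast LED-bar end caps: a plain bare-metal block 30 (its x) by 24 (its y) by 20 mm high with a low dark 14 mm stud 4 mm high on top; 30 g; origin at the centre of its underside. The nine start flat and bunched, about three abreast and three deep, at the tray's -y end, with about 25 mm free between the bunch and the end wall
- cap1: another end cap, same as cap0
- cap2: another end cap, same as cap0
- cap3: another end cap, same as cap0
- cap4: another end cap, same as cap0
- cap5: another end cap, same as cap0
- cap6: another end cap, same as cap0
- cap7: another end cap, same as cap0
- cap8: another end cap, same as cap0
- ledbar: bystander: LED bar light 260 x 40 x 37 mm lying on the table, origin at the centre of its underside
- spool: bystander: grey spool 60 mm across, 40 mm high, origin at the centre of its underside
- jar: bystander: jar 48 mm across, 70 mm high, origin at the centre of its underside
- driver: bystander: screwdriver lying on the table, origin under its middle

How it is judged (in metres and radians):
On the way, in this order (a step that is already met when the one before it is completed fails the run):
1. the rake is lifted out of its stand (height (world z) of rake_tip above 0.05 m), for 0.1 s.
2. the rake's teeth rest on the panel (over 0.5 N) in the third where the caps are bunched (contact force between rake and tray above 0.5 N and x of rake_tip in the frame of tray between -0.08 and 0.08 m and z of rake_tip in the frame of tray below 0.03 m and y of rake_tip in the frame of tray between -0.165 and -0.055 m), for 0.1 s.
3. the teeth ride on the panel (over 0.5 N) in the middle third (contact force between rake and tray above 0.5 N and x of rake_tip in the frame of tray between -0.08 and 0.08 m and z of rake_tip in the frame of tray below 0.03 m and y of rake_tip in the frame of tray between -0.055 and 0.055 m), for 0.1 s.
4. the teeth ride on the panel (over 0.5 N) up to the line of the empty third (within 20 mm of it) or beyond (contact force between rake and tray above 0.5 N and x of rake_tip in the frame of tray between -0.08 and 0.08 m and z of rake_tip in the frame of tray below 0.03 m and y of rake_tip in the frame of tray between 0.035 and 0.165 m), for 0.1 s.
At the end, for the whole second after the job is handed in: Each third of the tray (bounds 55 mm off its middle) holds at least two cap centres; all nine caps are in the tray, at rest, flat (under 0.25 rad, undersides under 26.5 mm up: none stacked); the rake rests in its stand, teeth within 20 mm of its centre, under 14 mm up, tilt under 0.45 rad (((y of cap1 in the frame of tray below -0.055 m and y of cap0 in the frame of tray below -0.055 m) or (y of cap2 in the frame of tray below -0.055 m and (y of cap0 in the frame of tray below -0.055 m or y of cap1 in the frame of tray below -0.055 m)) or (y of cap3 in the frame of tray below -0.055 m and (y of cap0 in the frame of tray below -0.055 m or y of cap1 in the frame of tray below -0.055 m or y of cap2 in the frame of tray below -0.055 m)) or (y of cap4 in the frame of tray below -0.055 m and (y of cap0 in the frame of tray below -0.055 m or y of cap1 in the frame of tray below -0.055 m or y of cap2 in the frame of tray below -0.055 m or y of cap3 in the frame of tray below -0.055 m)) or (y of cap5 in the frame of tray below -0.055 m and (y of cap0 in the frame of tray below -0.055 m or y of cap1 in the frame of tray below -0.055 m or y of cap2 in the frame of tray below -0.055 m or y of cap3 in the frame of tray below -0.055 m or y of cap4 in the frame of tray below -0.055 m)) or (y of cap6 in the frame of tray below -0.055 m and (y of cap0 in the frame of tray below -0.055 m or y of cap1 in the frame of tray below -0.055 m or y of cap2 in the frame of tray below -0.055 m or y of cap3 in the frame of tray below -0.055 m or y of cap4 in the frame of tray below -0.055 m or y of cap5 in the frame of tray below -0.055 m)) or (y of cap7 in the frame of tray below -0.055 m and (y of cap0 in the frame of tray below -0.055 m or y of cap1 in the frame of tray below -0.055 m or y of cap2 in the frame of tray below -0.055 m or y of cap3 in the frame of tray below -0.055 m or y of cap4 in the frame of tray below -0.055 m or y of cap5 in the frame of tray below -0.055 m or y of cap6 in the frame of tray below -0.055 m)) or (y of cap8 in the frame of tray below -0.055 m and (y of cap0 in the frame of tray below -0.055 m or y of cap1 in the frame of tray below -0.055 m or y of cap2 in the frame of tray below -0.055 m or y of cap3 in the frame of tray below -0.055 m or y of cap4 in the frame of tray below -0.055 m or y of cap5 in the frame of tray below -0.055 m or y of cap6 in the frame of tray below -0.055 m or y of cap7 in the frame of tray below -0.055 m))) and ((y of cap1 in the frame of tray between -0.055 and 0.055 m and y of cap0 in the frame of tray between -0.055 and 0.055 m) or (y of cap2 in the frame of tray between -0.055 and 0.055 m and (y of cap0 in the frame of tray between -0.055 and 0.055 m or y of cap1 in the frame of tray between -0.055 and 0.055 m)) or (y of cap3 in the frame of tray between -0.055 and 0.055 m and (y of cap0 in the frame of tray between -0.055 and 0.055 m or y of cap1 in the frame of tray between -0.055 and 0.055 m or y of cap2 in the frame of tray between -0.055 and 0.055 m)) or (y of cap4 in the frame of tray between -0.055 and 0.055 m and (y of cap0 in the frame of tray between -0.055 and 0.055 m or y of cap1 in the frame of tray between -0.055 and 0.055 m or y of cap2 in the frame of tray between -0.055 and 0.055 m or y of cap3 in the frame of tray between -0.055 and 0.055 m)) or (y of cap5 in the frame of tray between -0.055 and 0.055 m and (y of cap0 in the frame of tray between -0.055 and 0.055 m or y of cap1 in the frame of tray between -0.055 and 0.055 m or y of cap2 in the frame of tray between -0.055 and 0.055 m or y of cap3 in the frame of tray between -0.055 and 0.055 m or y of cap4 in the frame of tray between -0.055 and 0.055 m)) or (y of cap6 in the frame of tray between -0.055 and 0.055 m and (y of cap0 in the frame of tray between -0.055 and 0.055 m or y of cap1 in the frame of tray between -0.055 and 0.055 m or y of cap2 in the frame of tray between -0.055 and 0.055 m or y of cap3 in the frame of tray between -0.055 and 0.055 m or y of cap4 in the frame of tray between -0.055 and 0.055 m or y of cap5 in the frame of tray between -0.055 and 0.055 m)) or (y of cap7 in the frame of tray between -0.055 and 0.055 m and (y of cap0 in the frame of tray between -0.055 and 0.055 m or y of cap1 in the frame of tray between -0.055 and 0.055 m or y of cap2 in the frame of tray between -0.055 and 0.055 m or y of cap3 in the frame of tray between -0.055 and 0.055 m or y of cap4 in the frame of tray between -0.055 and 0.055 m or y of cap5 in the frame of tray between -0.055 and 0.055 m or y of cap6 in the frame of tray between -0.055 and 0.055 m)) or (y of cap8 in the frame of tray between -0.055 and 0.055 m and (y of cap0 in the frame of tray between -0.055 and 0.055 m or y of cap1 in the frame of tray between -0.055 and 0.055 m or y of cap2 in the frame of tray between -0.055 and 0.055 m or y of cap3 in the frame of tray between -0.055 and 0.055 m or y of cap4 in the frame of tray between -0.055 and 0.055 m or y of cap5 in the frame of tray between -0.055 and 0.055 m or y of cap6 in the frame of tray between -0.055 and 0.055 m or y of cap7 in the frame of tray between -0.055 and 0.055 m))) and ((y of cap1 in the frame of tray above 0.055 m and y of cap0 in the frame of tray above 0.055 m) or (y of cap2 in the frame of tray above 0.055 m and (y of cap0 in the frame of tray above 0.055 m or y of cap1 in the frame of tray above 0.055 m)) or (y of cap3 in the frame of tray above 0.055 m and (y of cap0 in the frame of tray above 0.055 m or y of cap1 in the frame of tray above 0.055 m or y of cap2 in the frame of tray above 0.055 m)) or (y of cap4 in the frame of tray above 0.055 m and (y of cap0 in the frame of tray above 0.055 m or y of cap1 in the frame of tray above 0.055 m or y of cap2 in the frame of tray above 0.055 m or y of cap3 in the frame of tray above 0.055 m)) or (y of cap5 in the frame of tray above 0.055 m and (y of cap0 in the frame of tray above 0.055 m or y of cap1 in the frame of tray above 0.055 m or y of cap2 in the frame of tray above 0.055 m or y of cap3 in the frame of tray above 0.055 m or y of cap4 in the frame of tray above 0.055 m)) or (y of cap6 in the frame of tray above 0.055 m and (y of cap0 in the frame of tray above 0.055 m or y of cap1 in the frame of tray above 0.055 m or y of cap2 in the frame of tray above 0.055 m or y of cap3 in the frame of tray above 0.055 m or y of cap4 in the frame of tray above 0.055 m or y of cap5 in the frame of tray above 0.055 m)) or (y of cap7 in the frame of tray above 0.055 m and (y of cap0 in the frame of tray above 0.055 m or y of cap1 in the frame of tray above 0.055 m or y of cap2 in the frame of tray above 0.055 m or y of cap3 in the frame of tray above 0.055 m or y of cap4 in the frame of tray above 0.055 m or y of cap5 in the frame of tray above 0.055 m or y of cap6 in the frame of tray above 0.055 m)) or (y of cap8 in the frame of tray above 0.055 m and (y of cap0 in the frame of tray above 0.055 m or y of cap1 in the frame of tray above 0.055 m or y of cap2 in the frame of tray above 0.055 m or y of cap3 in the frame of tray above 0.055 m or y of cap4 in the frame of tray above 0.055 m or y of cap5 in the frame of tray above 0.055 m or y of cap6 in the frame of tray above 0.055 m or y of cap7 in the frame of tray above 0.055 m))) and z of cap0 in the frame of tray between 0 and 0.0265 m and angle between each of cap0, cap1, cap2, cap3, cap4, cap5, cap6, cap7, cap8's own z axis and vertical below 0.25 rad and y of cap0 in the frame of tray between -0.165 and 0.165 m and x of cap0 in the frame of tray between -0.08 and 0.08 m and linear speed of each of cap0, cap1, cap2, cap3, cap4, cap5, cap6, cap7, cap8, rake below 0.02 m/s and z of cap1 in the frame of tray between 0 and 0.0265 m and y of cap1 in the frame of tray between -0.165 and 0.165 m and x of cap1 in the frame of tray between -0.08 and 0.08 m and z of cap2 in the frame of tray between 0 and 0.0265 m and y of cap2 in the frame of tray between -0.165 and 0.165 m and x of cap2 in the frame of tray between -0.08 and 0.08 m and z of cap3 in the frame of tray between 0 and 0.0265 m and y of cap3 in the frame of tray between -0.165 and 0.165 m and x of cap3 in the frame of tray between -0.08 and 0.08 m and z of cap4 in the frame of tray between 0 and 0.0265 m and y of cap4 in the frame of tray between -0.165 and 0.165 m and x of cap4 in the frame of tray between -0.08 and 0.08 m and z of cap5 in the frame of tray between 0 and 0.0265 m and y of cap5 in the frame of tray between -0.165 and 0.165 m and x of cap5 in the frame of tray between -0.08 and 0.08 m and z of cap6 in the frame of tray between 0 and 0.0265 m and y of cap6 in the frame of tray between -0.165 and 0.165 m and x of cap6 in the frame of tray between -0.08 and 0.08 m and z of cap7 in the frame of tray between 0 and 0.0265 m and y of cap7 in the frame of tray between -0.165 and 0.165 m and x of cap7 in the frame of tray between -0.08 and 0.08 m and z of cap8 in the frame of tray between 0 and 0.0265 m and y of cap8 in the frame of tray between -0.165 and 0.165 m and x of cap8 in the frame of tray between -0.08 and 0.08 m and horizontal distance between rake_tip and stand below 0.02 m and height (world z) of rake_tip below 0.014 m and angle between rake's own z axis and vertical below 0.45 rad); the robot touches nothing.
It fails at once if the rake presses on the tray or its panel with more than 10 N (contact force between rake and tray above 10 N).
It fails at once if the rake presses on a cap with more than 10 N (contact force between rake and cap0 above 10 N or contact force between rake and cap1 above 10 N or contact force between rake and cap2 above 10 N or contact force between rake and cap3 above 10 N or contact force between rake and cap4 above 10 N or contact force between rake and cap5 above 10 N or contact force between rake and cap6 above 10 N or contact force between rake and cap7 above 10 N or contact force between rake and cap8 above 10 N).
It fails at once if the robot itself touches a cap or the tray (over 1 N) (contact force between any of the arm, the fingers and cap0 above 1 N or contact force between any of the arm, the fingers and cap1 above 1 N or contact force between any of the arm, the fingers and cap2 above 1 N or contact force between any of the arm, the fingers and cap3 above 1 N or contact force between any of the arm, the fingers and cap4 above 1 N or contact force between any of the arm, the fingers and cap5 above 1 N or contact force between any of the arm, the fingers and cap6 above 1 N or contact force between any of the arm, the fingers and cap7 above 1 N or contact force between any of the arm, the fingers and cap8 above 1 N or contact force between any of the arm, the fingers and tray above 1 N).
It fails at once if a bystander is moved by more than 20 mm (distance of any of ledbar, spool, jar, driver from where it was at the start of the episode above 0.02 m).
It also fails if it takes over 61 s, if anything falls off the work surface, if the arm or the gripper's body presses on something with over 40 N, if the wrist force passes 120 N, or if a joint passes its speed limit or range.

### The arm

A 7-joint arm with a two-finger parallel gripper is mounted at the origin on the work surface. World frame = base frame: x ahead of the robot, y to its left, z up, the work surface at z = 0. Lengths are in m, angles in degrees, forces in N, time in s.
With the tool pointing down it reaches from about 0.425 to 0.925 m from the base axis. Payload 6.8 kg.
Tool frame: the origin (TCP) lies on the mounting face of the last link; the fingertips stand arm.tips_ahead ahead of it and the grasp point (between the pads) lies 163 mm ahead of it (arm.tips_ahead is the distance from the TCP to the fingertips, in m); x points along the fingers, z is the direction in which the jaws open and shut, and the axes are right-handed (so a half turn about x gives the same grasp; the last joint's range is limited). The gripper opens to 88 mm and grips with 3 to 60 N. Pads are 20 mm wide; open, the fingers measure 115 mm over their backs; the gripper's body (75 mm by 178 mm) begins 61 mm behind the grasp point.
Start: joints at [-76.438, 27.33, 1.283, 89.118, -0.659, 63.558, -4.761], TCP at [0.228, 0.635, 0.405] pointing down, gripper open.
Joint ranges: [-169.35, 169.35], [-19.33, 120.38], [-80.79, 83.38], [13.8, 139.57], [-78.32, 258.32], [9.67, 109.79], [-169.56, 169.56]. Speed limits (degrees/s): [136.94, 136.94, 180, 180, 180, 180, 180].

### API

Orientations are given as a 3x3 rotation matrix whose columns are the frame's x, y, z axes.
In Python, from plant import arm, imaging gives the robot as it stands. Calls block until the motion is done:
- arm.goto(position, orientation): joint-space move of the TCP to a pose.
- arm.movel(position, speed=0.15, rot=None, contact_N=None): straight line of the TCP; rot=None keeps the orientation; speed is the mean speed in m/s. With contact_N (N) it stops when the force on the tool has changed by that much, and returns True; else False.
- arm.goto_joints(angles): joint-space move.
- arm.open_gripper() and arm.clamp(f_grip=None): open the fingers fully, or close them until they stop; f_grip is the grip in N (None keeps the last).
- arm.hold(seconds).
- arm.solve_ik(position, orientation): joint angles nearest the present ones, or None.
- imaging.capture(name): name is "scene" or "top"; returns a dict with "frame" (400x640x3 uint8, red, green, blue), "range_z" (400x640 float32, m along the optical axis (not along the pixel's ray), 0 where there is no reading), "fx", "fy", "cx", "cy" (pixels), "dist_coeffs" ([k1, k2, p1, p2, k3] as OpenCV has them; the pictures are not rectified), "cam_to_world" (4x4, takes a point from camera to world coordinates). Camera axes: x right, y down, z forward; pixel columns grow to the right and rows downward; lengths in m; the calibration is good to about 2 mm. A picture is of the moment at which its call begins.
A pose or a line that the arm cannot do raises arm.PlanningError and nothing moves.
- arm.hand_in(): hands the job in, once; it reports no verdict.
Readings, each from a call of its own:
- arm.current_time_s(): time.
- arm.current_qpos(): joint angles.
- arm.current_joint_vel(): joint speeds.
- arm.current_tau(): joint torques, N m.
- arm.current_tool_pos(): TCP position.
- arm.current_ee_rot(): TCP orientation.
- arm.current_contact_force(): force on the tool from outside, world axes, zero at the start.
- arm.current_moment(): the same for the moment, N m.
- arm.current_gripper_width(): finger opening in m.
Only numpy, scipy, OpenCV 4.12 (cv2) and the standard library are available. Lean on these libraries where they do the work, as an engineer would, in place of code of your own. Each camera call takes 0.05 s, during which the arm holds its last target. There are 200 camera calls.

## Working session

There is one attempt and no reset: what is moved stays moved. The work goes in short steps, each a Python script; the robot and the scene stay as the last script left them, time stands still between calls to the robot, and variables do not carry over. Pictures are saved under pics/ and viewed, about 8 in all and at most 12, crops included, and the job is handed in when it is done.

```bash
mkdir -p pics; ls; python3 - <<'E'
from plant import arm, imaging
import cv2, numpy as np, pickle
print(arm.current_time_s(), arm.tips_ahead, arm.current_ee_rot().round(3) if hasattr(arm.current_ee_rot(),'round') else arm.current_ee_rot(), arm.current_gripper_width(), arm.current_contact_force())
for n in ("scene","top"):
    d=imaging.capture(n); pickle.dump(d,open(n+'.pkl','wb'))
    cv2.imwrite(f'pics/{n}0.png',d['frame'][:,:,::-1])
    print(n,d['fx'],d['fy'],d['cx'],d['cy'],d['dist_coeffs'],np.round(d['cam_to_world'],3).tolist())
E
```

```text
pics
0.0 0.182 [[-0.    -0.941  0.338]
 [-0.002  0.338  0.941]
 [-1.    -0.    -0.002]] 0.08765044465601934 [0.52020318 0.44071848 0.33485066]
scene 363.2826953203287 363.2826953203287 321.2199869753155 196.64472410744227 [-0.01014776  0.          0.          0.          0.        ] [[0.803, 0.504, -0.317, 0.971], [0.595, -0.689, 0.414, -0.53], [-0.01, -0.521, -0.854, 1.105], [0.0, 0.0, 0.0, 1.0]]
top 398.9513090757928 398.9513090757928 320.80721889015933 203.5010994889403 [-0.00462133  0.          0.          0.          0.        ] [[0.027, -0.993, 0.119, 0.458], [-1.0, -0.026, 0.009, -0.01], [-0.005, -0.119, -0.993, 1.094], [0.0, 0.0, 0.0, 1.0]]
```

View pics/top0.png

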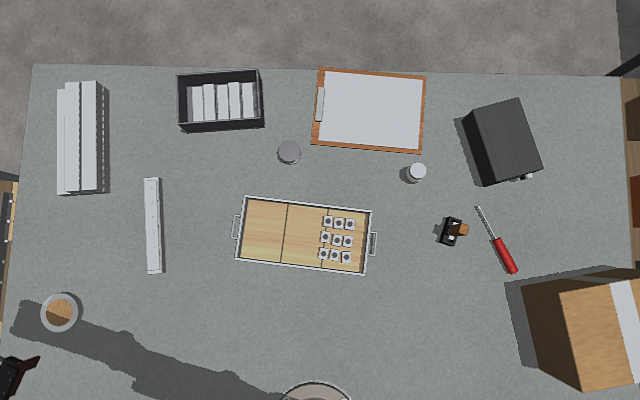

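View pics/scene0.png

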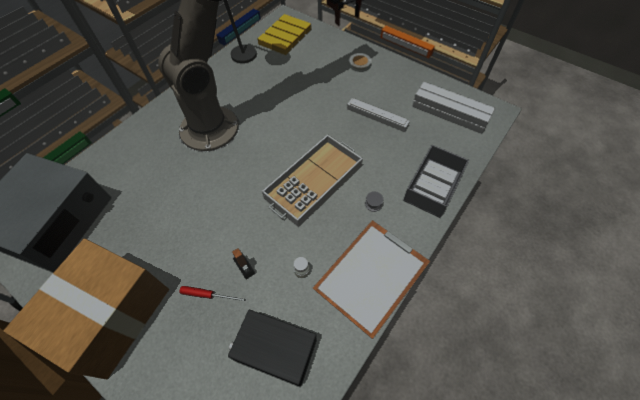

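The top view shows the tray centred near (305,236) with the caps at its right end (world -y). The rake is in its stand near (450,231). The jar is at (416,172), the driver at (495,240) and the spool at (289,152). Next I'll fit positions from the depth data.

```bash
cat > h.py <<'E'
import numpy as np, cv2
def cloud(d):
    v,u=np.mgrid[0:400,0:640].astype(float)
    K=np.array([[d['fx'],0,d['cx']],[0,d['fy'],d['cy']],[0,0,1]])
    p=cv2.undistortPoints(np.stack([u.ravel(),v.ravel()],1)[:,None],K,np.array(d['dist_coeffs'],float))[:,0]
    z=d['range_z'].ravel().astype(float)
    P=np.c_[p*z[:,None],z,np.ones(z.size)]@np.array(d['cam_to_world']).T
    P=P[:,:3].reshape(400,640,3); P[d['range_z']==0]=np.nan
    return P
E
python3 - <<'E'
import pickle,numpy as np,cv2
from h import cloud
for n in ("top","scene"):
    d=pickle.load(open(n+'.pkl','rb')); P=cloud(d); X,Y,Z=P[...,0],P[...,1],P[...,2]
    def box(m,name):
        q=P[m]; r=cv2.minAreaRect(q[:,:2].astype(np.float32)*1000)
        print(n,name,len(q),np.round(r[0],1),np.round(r[1],1),round(r[2],1),'z',np.round(np.percentile(q[:,2],[5,50,95]),4), 'mean',q[:,:2].mean(0).round(4))
    if n=="top":
        print('tray c',P[236,280],'stand',P[231,450],P[230,460], 'table',P[300,300])
    c0=np.array([0.42,0.03]); tr=np.hypot(X-P[236,305,0],Y-P[236,305,1]) if n=="top" else np.hypot(X-tc[0],Y-tc[1])
    if n=="top": tc=P[236,305,:2].copy(); sc=P[231,450,:2].copy()
    box((tr<0.2)&(Z>0.045)&(Z<0.058),'rim')
    st=np.hypot(X-sc[0],Y-sc[1])<0.08
    box(st&(Z>0.02)&(Z<0.042),'stand')
    box(st&(Z>0.045),'rake')
    box(st&(Z>0.116)&(Z<0.135),'handletop')
    yy,xx=np.where(st&(Z>0.02)); print(xx.min(),xx.max(),yy.min(),yy.max())
    cx,cy=(450,231) if n=="top" else (243,263)
    a=cv2.resize(d['frame'][cy-30:cy+30,cx-40:cx+40],None,fx=8,fy=8,interpolation=cv2.INTER_CUBIC)
    globals()[n+'c']=a
cv2.imwrite('pics/crop1.png',cv2.resize(np.hstack([topc,scenec]),(800,300))[:,:,::-1])
E
```

```text
tray c [0.49566085 0.10667757 0.01481436] stand [ 0.51870971 -0.33801407  0.05795077] [ 0.5177902  -0.34085345  0.12559671] table [ 3.26235139e-01  4.79280131e-02 -2.54626136e-04]
top rim 928 [500.1  42.7] [342.3 172.3] 84.5 z [0.0462 0.0494 0.0526] mean [0.4991 0.0432]
top stand 223 [ 521.1 -349.8] [35.1 73. ] 72.5 z [0.0214 0.0324 0.037 ] mean [ 0.5194 -0.3443]
top rake 219 [ 521.2 -349.6] [23.6 46. ] 73.3 z [0.0466 0.1119 0.1256] mean [ 0.5204 -0.3448]
top handletop 103 [ 520.9 -349.8] [22.4 26.4] 70.5 z [0.1175 0.123  0.1266] mean [ 0.5208 -0.3484]
440 468 216 245
scene rim 546 [500.   41.9] [345.6 175.6] 84.6 z [0.0459 0.0498 0.054 ] mean [0.5018 0.0314]
scene stand 130 [ 522.5 -351.8] [33.8 71.5] 72.7 z [0.0224 0.0341 0.0391] mean [ 0.534  -0.3561]
scene rake 150 [ 526.2 -352.9] [21.8 33.5] 72.2 z [0.0491 0.1118 0.1264] mean [ 0.5288 -0.3539]
scene handletop 70 [ 522.6 -351.7] [21.6 26. ] 72.2 z [0.1186 0.1242 0.1272] mean [ 0.5239 -0.352 ]
232 254 248 276
```

View pics/crop1.png

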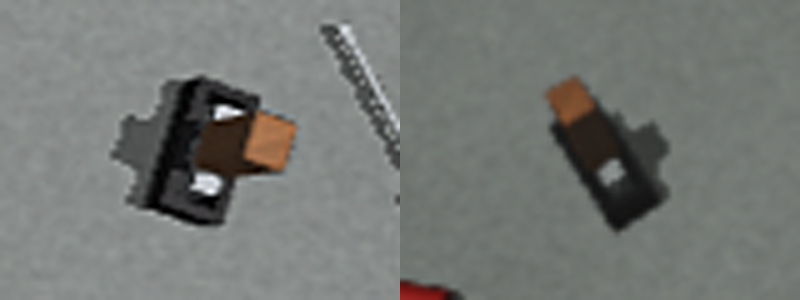

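Fits from the two cameras agree to about 2 mm. The tray is centred at (0.500, 0.0425) with yaw -5.5°. The rake and stand are at (0.5215, -0.3505) with yaw -17.5°. I'll rectify the tray view to read the cap layout.

```bash
cat >> h.py <<'E'
TC=np.array([0.500,0.0425]); TY=np.radians(-5.4)
TR=np.array([[np.cos(TY),-np.sin(TY)],[np.sin(TY),np.cos(TY)]])
def t2w(x,y): return TC+TR@np.array([x,y])
def rect(d,z,S=2):
    """rectified view of tray plane z; columns = tray y (-185..185 mm), rows = tray x (+95 top .. -95)"""
    yy,xx=np.meshgrid(np.arange(-185,185,1/S)/1e3,np.arange(95,-95,-1/S)/1e3)
    W=np.stack([xx.ravel(),yy.ravel()],1)@TR.T+TC
    W=np.c_[W,np.full(len(W),z)]
    M=np.linalg.inv(np.array(d['cam_to_world']))
    K=np.array([[d['fx'],0,d['cx']],[0,d['fy'],d['cy']],[0,0,1]])
    p,_=cv2.projectPoints(W,cv2.Rodrigues(M[:3,:3])[0],M[:3,3],K,np.array(d['dist_coeffs'],float))
    p=p.reshape(*xx.shape,2).astype(np.float32)
    im=cv2.remap(d['frame'],p[...,0],p[...,1],cv2.INTER_CUBIC)
    for t in range(-150,151,50): cv2.putText(im,str(t),(int((t+185)*S)-10,8),0,.3,(255,0,0)); im[10:18,int((t+185)*S)]=(255,0,0)
    for t in (-50,0,50): im[int((95-t)*S),:10]=(255,0,0)
    return im
E
python3 - <<'E'
import pickle,numpy as np,cv2
from h import *
d=pickle.load(open('top.pkl','rb'));s=pickle.load(open('scene.pkl','rb'))
for n,e in(('top',d),('scene',s)):
    P=cloud(e); q=(P[...,:2]-TC)@TR; Z=P[...,2]
    for a,b in((-50,50),(60,150)):
        m=(abs(q[...,0])<0.06)&(q[...,1]>a/1e3)&(q[...,1]<b/1e3); m&=Z<0.028
        print(n,a,b,m.sum(),np.nanmean(Z[m]).round(4))
    m=(abs(q[...,0])<0.07)&(q[...,1]<-0.04)&(q[...,1]>-.155)&(Z>0.029); print('captop',np.nanmedian(Z[m]),(np.nanpercentile(q[m],[1,99],axis=0)*1e3).round())
    t=(abs(q[...,0])<0.15)&(abs(q[...,1])<0.25)&((abs(q[...,0])>.12)); print('table',np.nanmedian(Z[t]))
im=np.vstack([rect(d,0.036),rect(s,0.036)])
cv2.imwrite('pics/rect0.png',cv2.resize(im,None,fx=.78,fy=.78,interpolation=cv2.INTER_AREA)[:,:,::-1])
E
```

```text
top -50 50 1592 0.0152
top 60 150 1473 0.0153
captop 0.03562961599479886 [[ -57. -129.]
 [  58.  -46.]]
table -0.00035434965116798445
scene -50 50 691 0.0162
scene 60 150 624 0.0164
captop 0.036143764163469205 [[ -56. -131.]
 [  60.  -48.]]
table 0.00058768934387321
```

View pics/rect0.png

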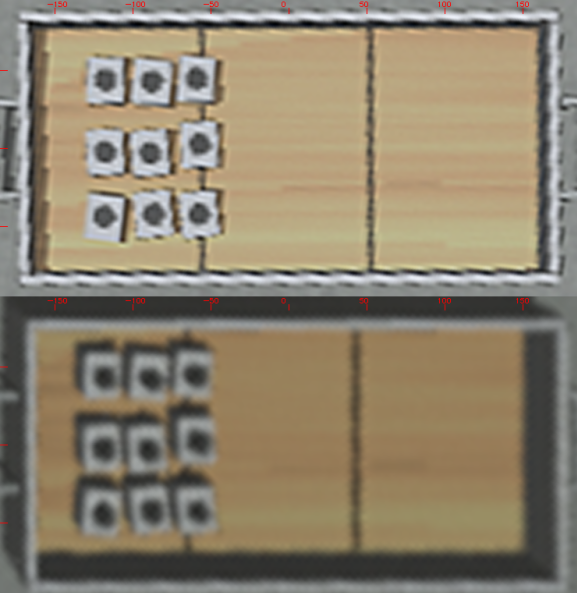

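The rectified view shows three columns of caps at tray x ≈ +44, -1 and -42 mm, with rows at y ≈ -118, -88 and -58. The panel top is near 16 mm and there is about 33 mm free behind the bunch.

The plan is to push column +44 into the empty third and the middle column into the middle third, and leave the third column where it is. First comes the grasp.

```bash
cat >> h.py <<'E'
def R(deg):
    c,s=np.cos(np.radians(deg)),np.sin(np.radians(deg))
    return np.array([[0,-s,c],[0,c,s],[-1,0,0.]])
RT=R(90+np.degrees(TY)); RS=R(72.5); SXY=np.array([0.5217,-0.3505])
E
python3 - <<'E'
from plant import arm
from h import *
def st(m): print(m,round(arm.current_time_s(),2),np.round(arm.current_tool_pos(),4),'F',np.round(arm.current_contact_force(),2),'w',round(arm.current_gripper_width(),4))
arm.goto([*SXY,0.33],RS); st('hover')
arm.movel([*SXY,0.256],speed=0.12); st('down')
arm.clamp(45); st('clamp')
arm.movel([*SXY,0.346],speed=0.1); st('lift')
p=[*t2w(0.046,-0.149),0.346]
arm.goto(p,RT); arm.hold(0.3); st('over')
for i in range(5): arm.hold(0.05); print(np.round(arm.current_contact_force(),2))
E
```

```text
hover 3.69 [ 0.5222 -0.3499  0.3299] F [-0.39  0.25 -0.1 ] w 0.0878
down 4.46 [ 0.5218 -0.3509  0.2565] F [ 0.65 -0.39 -0.13] w 0.0879
clamp 5.48 [ 0.5217 -0.3505  0.2559] F [-0.52 -0.35 -0.64] w 0.0216
lift 6.53 [ 0.5216 -0.3502  0.3453] F [ 0.44 -0.57 -2.64] w 0.0217
over 7.78 [ 0.5317 -0.1113  0.3461] F [ 0.1   0.14 -1.51] w 0.0222
[-0.15  1.3  -2.21]
[-0.8   1.17 -1.16]
[-1.06  0.05 -2.53]
[-0.02  0.76 -1.49]
[-0.24 -0.02 -1.74]
```

```bash
cat >> h.py <<'E'
def favg(arm,n=12): return np.mean([arm.current_contact_force() for _ in range(n)],axis=0)
E
python3 - <<'E'
from plant import arm,imaging
from h import *
xy=t2w(0.046,-0.149)
arm.movel([*xy,0.31],speed=0.1)
t=arm.current_time_s()
a=[arm.current_contact_force() for _ in range(10)]; print(np.round(np.std(a,0),2),arm.current_time_s()-t)
print(np.round([favg(arm) for _ in range(4)],2), np.round(np.mean([arm.current_tool_pos() for _ in range(20)],0),4),xy)
d=imaging.capture('scene'); e=imaging.capture('top')
cy,cx=195,300
im=np.hstack([cv2.resize(d['frame'][130:250,240:370],None,fx=3,fy=3,interpolation=cv2.INTER_CUBIC),cv2.resize(e['frame'][180:300,270:400],None,fx=3,fy=3,interpolation=cv2.INTER_CUBIC)])
cv2.imwrite('pics/over1.png',im[:,:,::-1])
E
```

```text
[0. 0. 0.] 0.0
[[-0.11  0.2  -1.25]
 [-0.11  0.2  -1.25]
 [-0.11  0.2  -1.25]
 [-0.11  0.2  -1.25]] [ 0.5317 -0.1103  0.3098] [ 0.53177371 -0.11016772]
```

View pics/over1.png

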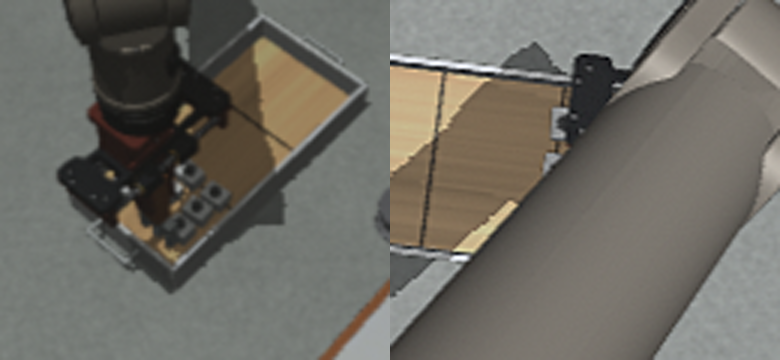

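```bash
cat >> h.py <<'E'
def favg(arm,n=8,dt=0.02):
    a=[]
    for _ in range(n): arm.hold(dt); a.append(arm.current_contact_force())
    return np.mean(a,axis=0)
E
python3 - <<'E'
from plant import arm
from h import *
xy=t2w(0.046,-0.149)
b=favg(arm,12); print('base',b.round(2))
print(arm.movel([*xy,0.277],speed=0.06,contact_N=4), favg(arm).round(2))
for k in range(5):
    r=arm.movel([*xy,0.256],speed=0.006,contact_N=2.5)
    z=np.mean([arm.current_tool_pos()[2]]); f=favg(arm)
    print(r,round(z,4),(f-b).round(2),round(arm.current_time_s(),2))
    if f[2]-b[2]>1: break
E
```

```text
base [ 0.24  0.16 -1.8 ]
False [-0.3   0.11 -1.74]
True 0.2653 [ 0.71 -0.51  4.71] 11.75
```

```bash
cat >> h.py <<'E'
def pos(arm,n=8):
    a=[]
    for _ in range(n): arm.hold(0.02); a.append(arm.current_tool_pos())
    return np.mean(a,axis=0)
def stroke(arm,x,y0,y1,z,b,tgt=3.0,step=0.012,speed=0.05):
    n=int(np.ceil(abs(y1-y0)/step))
    for y in np.linspace(y0,y1,n+1)[1:]:
        if arm.movel([*t2w(x,y),z],speed=speed,contact_N=6): print('  stop!',(arm.current_contact_force()-b).round(1))
        f=favg(arm,5)-b
        print(f'{y*1e3:.0f} z{z*1e3:.2f}',f.round(1))
        z+=np.clip((f[2]-tgt)/15e3,-3e-4,4e-4)
        if f[2]>7: arm.movel([*t2w(x,y),z],speed=0.01)
    return z
E
python3 - <<'E'
from plant import arm
from h import *
b=np.array([0.24,0.16,-1.8])
x,y=0.046,-0.149
p=pos(arm); z=p[2]+0.0003; print(p.round(4))
arm.movel([*t2w(x,y),z],speed=0.005)
f=favg(arm)-b; print(z,f.round(2))
if 0.8<f[2]<6:
    z=stroke(arm,x,y,-0.10,z,b); print(z,arm.current_time_s())
E
```

```text
[ 0.5318 -0.1101  0.2652]
0.2654950216682089 [ 1.88 -0.91  3.28]
-139 z265.50 [-1.   0.5  5.1]
-129 z265.64 [-0.4  0.8  4. ]
-120 z265.70 [0.  1.1 3.9]
-110 z265.76 [-0.   0.5  3.7]
-100 z265.81 [-0.2  0.8  3.9]
0.2658656542640432 14.5083
```

```bash
python3 - <<'E'
from plant import arm,imaging
from h import *
b=np.array([0.24,0.16,-1.8])
x=0.046
z=stroke(arm,x,-0.10,0.052,0.26587,b,step=0.0155); print(z,arm.current_time_s())
arm.movel([*t2w(x,0.048),z+0.001],speed=0.04)
arm.movel([*t2w(x,0.046),z+0.050],speed=0.15)
print('air',favg(arm).round(2),arm.current_time_s())
arm.movel([*t2w(0.003,-0.149),z+0.050],speed=0.2); print(arm.current_time_s())
for n in ('scene','top'):
    e=imaging.capture(n); cv2.imwrite(f'pics/a_{n}.png',rect(e,0.036)[:,:,::-1])
a=cv2.imread('pics/a_scene.png');c=cv2.imread('pics/a_top.png')
cv2.imwrite('pics/a.png',cv2.resize(np.vstack([c,a]),None,fx=.78,fy=.78))
E
```

```text
-85 z265.87 [0.  1.3 3.6]
-70 z265.91 [-0.2  1.   3.8]
-54 z265.96 [-0.2  1.   4.4]
-39 z266.05 [-0.5  1.5  4.2]
-24 z266.13 [0.1 1.2 3.3]
-9 z266.15 [-0.2  1.7  3.5]
6 z266.18 [-0.2  1.1  3.1]
22 z266.19 [-0.1  0.8  3. ]
37 z266.19 [-0.5  1.3  2.5]
52 z266.15 [0.2 1.3 2. ]
0.26608891318539146 19.8417
air [-0.15 -0.22 -1.77] 20.7
21.85
```

View pics/a.png

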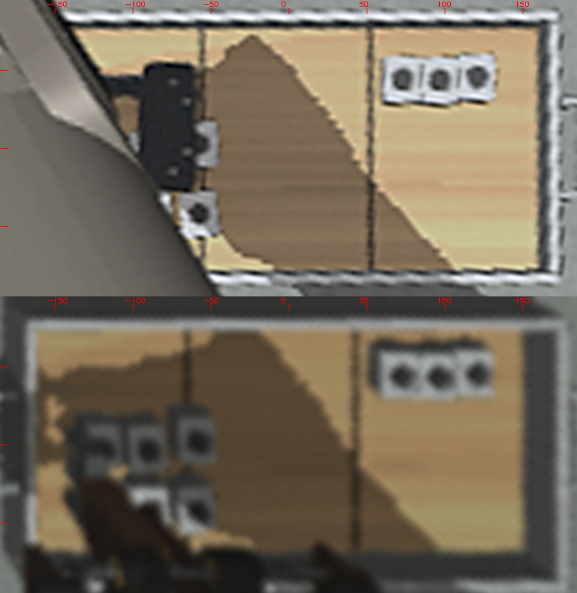

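Column A now lies at y ≈ +73, +97 and +121 in the empty third. Columns B and C are unmoved. Next is the middle column.

```bash
python3 - <<'E'
from plant import arm,imaging
from h import *
x,y=0.003,-0.149
b=favg(arm,8); print(b.round(2))
print(arm.movel([*t2w(x,y),0.273],speed=0.06,contact_N=4))
print(arm.movel([*t2w(x,y),0.2655],speed=0.006,contact_N=2.2),pos(arm,4).round(4))
f=favg(arm)-b; print(f.round(2),arm.current_time_s())
z=0.2658; arm.movel([*t2w(x,y),z],speed=0.005)
f=favg(arm)-b; print(f.round(2))
if f[2]<6:
    z=stroke(arm,x,y,-0.024,z,b,step=0.0155,speed=.06)
    arm.movel([*t2w(x,-0.028),z+0.001],speed=0.04)
    arm.movel([*t2w(x,-0.030),z+0.06],speed=0.15)
    arm.goto([*SXY,0.33],RS); print(arm.current_time_s())
    for n in ('scene','top'):
        e=imaging.capture(n); cv2.imwrite(f'pics/b_{n}.png',rect(e,0.036)[:,:,::-1])
    a=cv2.imread('pics/b_scene.png');c=cv2.imread('pics/b_top.png')
    cv2.imwrite('pics/b.png',cv2.resize(np.vstack([c,a]),None,fx=.78,fy=.78))
E
```

```text
[ 0.09  0.25 -1.67]
False
True [ 0.4889 -0.1061  0.2655]
[ 0.91 -0.86  3.47] 24.2917
[ 1.3  -0.6   2.18]
-135 z265.80 [-0.5  1.8  3.9]
-121 z265.86 [0.1 1.3 2.8]
-107 z265.85 [-0.1  2.   3. ]
-93 z265.85 [-0.1  1.8  3.7]
-80 z265.90 [0.1 1.7 3.6]
-66 z265.94 [0.3 1.5 3.7]
-52 z265.99 [-0.2  2.1  3.3]
-38 z266.01 [0.2 1.7 3.9]
-24 z266.07 [-0.1  2.2  3.2]
31.0917
```

View pics/b.png

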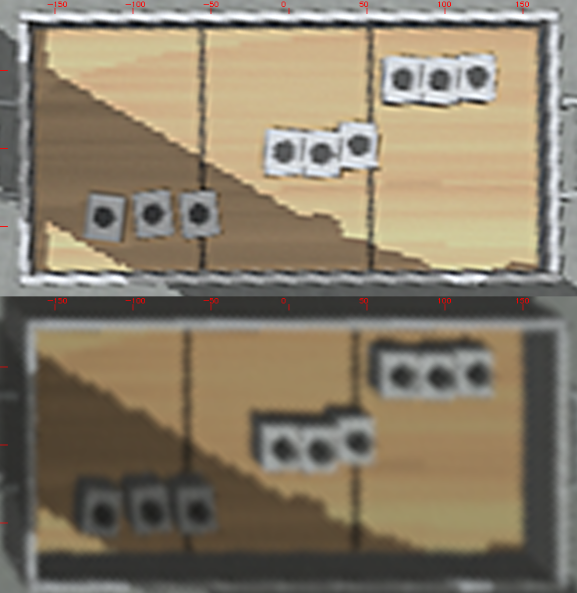

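Every third now holds caps: C at about -118, -88 and -58, B at -3, +21 and +45, and A at +73, +97 and +121. All are flat. I'll return the rake using the pick pose.

```bash
python3 - <<'E'
from plant import arm,imaging
from h import *
b=favg(arm,8); print(b.round(2),pos(arm,4).round(4))
print(arm.movel([*SXY,0.262],speed=0.06,contact_N=6))
print(arm.movel([*SXY,0.2555],speed=0.01,contact_N=2.5),pos(arm,6).round(4),(favg(arm)-b).round(2))
arm.open_gripper(); arm.hold(0.2)
arm.movel([*SXY,0.36],speed=0.12)
arm.goto([0.40,-0.40,0.45],RS); arm.hold(0.5); print(arm.current_time_s(),favg(arm).round(2))
e=imaging.capture('scene'); P=cloud(e); X,Y,Z=P[...,0],P[...,1],P[...,2]
st=np.hypot(X-.5217,Y+.3505)<0.06
for lo,hi in((.02,.042),(.116,.135)):
    m=st&(Z>lo)&(Z<hi); print(cv2.minAreaRect(P[m][:,:2].astype(np.float32)*1e3),np.median(Z[m]))
cv2.imwrite('pics/c.png',np.hstack([cv2.resize(e['frame'][220:310,190:310],None,fx=3,fy=3),cv2.resize(e['frame'][130:220,255:375],None,fx=3,fy=3)])[:,:,::-1])
E
```

```text
[-0.07  0.34 -1.79] [ 0.5223 -0.3495  0.33  ]
False
True [ 0.5217 -0.3505  0.2559] [-0.21  0.46  7.51]
37.0167 [-0.39 -0.44  0.11]
((522.3681640625, -351.6983642578125), (33.86811828613281, 73.52188110351562), 72.9497299194336) 0.03398092863217572
((521.9415283203125, -350.3998107910156), (21.457767486572266, 27.798391342163086), 71.31370544433594) 0.12391280717506842
```

View pics/c.png

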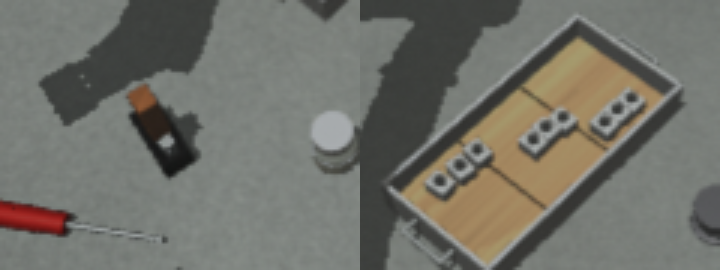

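The rake stands upright in its trough (left crop, handle at about (142,98)). Its handle top is at the same position and height as at the start. The caps lie in three flat groups of three, and the bystanders look untouched, so I'm handing in.

```bash
python3 -c "
from plant import arm
arm.hand_in(); print(arm.current_time_s())"
```

```text
the job is handed in; nothing more can be done
the job is handed in; nothing more can be done
```

The caps are raked out with three in each third, the rake is back in its stand, and the job is handed in. The last clock reading before hand-in was 37 s of the 61 s allowed; no verdict is reported.

- **Raking:** I felt for the floor panel at the bunched end. With the teeth on it I pushed one column of three caps through the middle into the empty third. I then pushed the middle column into the middle third and left the last column where it was.
- **Forces:** Readings on the panel averaged 2–5 N during both strokes. They carry roughly 0.5 N of noise, and no stroke tripped the 6 N stop. Setting the rake back down in its stand read about 7.5 N, on the stand only.
- **Cap check:** All nine caps look flat in one layer. Their tray y positions are about -118, -88, -58, then -3, +21, +45, then +73, +97, +121 mm. The cap at -58 is only about 3 mm from the line at -55, so it may count in either third, but every third has at least two either way.
- **Rake check:** It stands upright. Its handle top is within about 1 mm of the stand centre measured in the same picture and at its starting height of 124 mm.
- **Rest of the scene:** The gripper was open and clear of everything. The jar, driver and spool look unmoved in the last picture. I did not measure their positions, and the LED bar was not in that crop.

No check failed or disagreed.

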